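Work the wedge out of the card press

TASK

The little wedge press on the print-studio bench has done its job: take hold of the upright knob of the wooden wedge that is jammed in it and work the wedge loose with small side pulls of about 15 mm to each side of the middle: first away from the robot, then towards it, then away again, while it is still in the press. Then draw it out and lay it flat, knob up, in the undivided wooden tray. Leave the spare wedge on the bench alone.

Things in the scene. Friction and masses are not known exactly. Their poses are not given: they have to be found in the camera images.
- wedge_knob (a point): Middle of the pale round knob (24 mm wide, 47 mm tall) on the wedge jammed in the press. Pale wooden wedge 120 mm long, 44 wide, 22 thick at the knob end, 14 at the thin end, 120 g. This point is 46 mm above the flat underside, 17 mm from the thick end, 102 mm above the bench at the start, 20 mm clear of the crossbar. Wedge axes: +y from knob to thin end, x across, z up.
- press: Fixed dark-wood press, base 190 x 130 mm, uprights 130 high, crossbar top 104. Origin: base centre, underside. Wedge comes out level along -y, clear after 70 mm; +x points away from the robot, side pulls go along x. Knob starts near x 0, y -58 mm. Sprung board pinches it: straight pull about 10 N, fading as it comes out; side pull at the knob 10 to 18 N, then it slides or swings, free for 20 mm each way.
- tray: Empty shallow tray of brown wood with no dividers, fixed to the bench: outside 104 (x) x 190 (y) x 24 mm high, walls and floor 5 mm. Origin at the centre of its underside, long side along its y. It changes places with a grey plastic tray of the same footprint with compartments, 36 mm high.
- spare_knob (a point): Knob centre of the spare wedge, of the same shape as the other, lying loose on the bench outside the press (this point 46 mm up). Not to be moved.

How it is judged:
On the way, in this order (a step that is already met when the one before it is completed fails the run):
1. the knob is pulled sideways away from the robot, over 5 mm off the press's middle, the wedge still in the press (x of wedge_knob in the frame of press above 0.005 m and y of wedge_knob in the frame of press above -0.105 m), for 0.05 s.
2. then pulled over towards the robot, over 5 mm past the middle, the wedge still in the press (x of wedge_knob in the frame of press below -0.005 m and y of wedge_knob in the frame of press above -0.105 m), for 0.05 s.
3. then away from the robot again, over 5 mm, the wedge still in the press (all of step 1), for 0.05 s.
At the end, for the whole second after the job is handed in: The wedge lies at rest wholly inside the undivided wooden tray, flat on its floor (within 7 degrees), knob up and released (x of wedge_knob in the frame of tray between -0.047 and 0.047 m and y of wedge_knob in the frame of tray between -0.09 and 0.09 m and height (world z) of wedge_knob below 0.058 m and angle between wedge_knob's own z axis and vertical below 0.12 rad and linear speed of wedge below 0.02 m/s); the robot touches nothing.
It fails at once if the spare wedge is shifted by more than 20 mm (distance of spare_knob from where it was at the start of the episode above 0.02 m).
It also fails if it takes over 42 s, if anything falls off the work surface, if the arm or the gripper's body presses on something with over 40 N, if the wrist force passes 120 N, or if a joint passes its speed limit or range.

ROBOT

A 6-joint arm with a two-finger parallel gripper is mounted at the origin on the work surface. World frame = base frame: x ahead of the robot, y to its left, z up, the work surface at z = 0. Lengths are in m, angles in rad, forces in N, time in s.
With the tool pointing down it reaches from about 0.375 to 0.9 m from the base axis. Payload 3.1 kg.
Tool frame: the origin (TCP) lies on the centre line of the jaws, within the pads' length; the fingertips stand 17 mm ahead of it and the grasp point (between the pads) lies 2 mm behind it; y points along the fingers, z is the direction in which the jaws open and shut, and the axes are right-handed (so a half turn about y gives the same grasp; the last joint's range is limited). The gripper opens to 85 mm and grips with 20 to 120 N. Pads are 22 mm wide; open, the fingers measure 114 mm over their backs; the gripper's body (76 mm by 85 mm) begins 54 mm behind the grasp point. The pads swing forward as they close: fully open they stand 13 mm farther back than shut.
Start: joints at [-1.349, 0.527, 1.433, -0, 1.181, -0.178], TCP at [0.243, -0.576, 0.248] pointing down, gripper open.
Joint ranges: [-3.08, 3.08], [-0.75, 2.2], [0.22, 2.44], [-1.43, 4.57], [0, 2.65], [-2.85, 2.85]. Speed limits (rad/s): [2.79, 2.79, 3.14, 3.14, 3.14, 3.14].

INTERFACE

Orientations are given as a unit quaternion [x, y, z, w].
In Python, from station import manip gives the robot as it stands.
- The arm moves only by the shell command python3 -m handwheel 'ROWS' [FORCE]. ROWS is JSON, one flat list of numbers, 7 for each row, row after row: the shift along the tool's x, y, z in cm, then the turn, a rotation vector about the tool's x, y, z in rad, then the finger opening in cm, from 0 to 8.54. A call has 1 to 10 rows; each row is the pose to reach, as a shift and turn from the pose commanded when the call began, along the tool's axes at that moment; what a row does not reach only later rows make up. A row lasts 1/12 s, in which the tool goes at most 41.7 mm and 7.16 degrees, less where a joint would pass 70% of its speed; a pose out of reach is approached as far as the arm can. A call with a gripper value outside its range is refused whole. The fingers move at their own pace and stop on an object; FORCE is the grip in N (left out, the last holds). Time passes only in rows, so rows that repeat a pose let the fingers close. It gives the time, the measured TCP pose, the force and the opening at its end, in the units of the state.
- manip.sense(): the state, without advancing time (a new reading comes with each control period).
- manip.snapshot(name): name is "scene" or "top" or "wrist"; returns a dict with "frame" (420x560x3 uint8, red, green, blue), "depth" (420x560 float32, m along the optical axis (not along the pixel's ray), 0 where there is no reading), "camera_matrix" (3x3 intrinsics, pixels), "rvec" (rotation vector, rad) and "tvec" (3), from world to camera coordinates, as OpenCV has them. Camera axes: x right, y down, z forward; pixel columns grow to the right and rows downward; lengths in m; the calibration is good to about 2 mm. A picture is of the moment at which its call begins.
- manip.sign_off(): hands the job in, once; it reports no verdict.
The state is a dict: "t": time; "q": joint angles; "qd": joint speeds; "tau": joint torques, N m; "tcp_pos": TCP position; "tool_rot": TCP orientation; "force": force on the tool from outside, world axes, zero at the start; "ft_torque": the same for the moment, N m; "finger_gap": opening from 0.0 (shut) to 1.0 (fully open).
Only numpy, scipy, OpenCV 4.12 (cv2) and the standard library are available. Lean on these libraries where they do the work, as an engineer would, in place of code of your own. Each camera call takes 0.05 s, during which the arm holds its last target.

## Working session

There is one attempt and no reset: what is moved stays moved. The work goes in short steps, Python scripts to look and compute and a shell command to move; the robot and the scene stay as the last step left them, time stands still between calls to the robot, and variables do not carry over. Pictures are saved under pics/ and viewed, and the job is handed in when it is done.

```bash
ls; mkdir -p pics; cat > h.py <<'E'
import numpy as np, cv2
from station import manip
def snap(n,f=None):
    s=manip.snapshot(n)
    if f: cv2.imwrite('pics/'+f,cv2.cvtColor(s['frame'],cv2.COLOR_RGB2BGR))
    return s
def ray(s,u,v):
    R,_=cv2.Rodrigues(np.array(s['rvec'],float)); t=np.array(s['tvec'],float).ravel()
    d=R.T@np.linalg.inv(s['camera_matrix'])@np.array([u,v,1.]); return -R.T@t,d
def onz(s,u,v,z):
    c,d=ray(s,u,v); return c+d*(z-c[2])/d[2]
def cloud(s):
    R,_=cv2.Rodrigues(np.array(s['rvec'],float)); t=np.array(s['tvec'],float).ravel()
    h,w=s['depth'].shape; u,v=np.meshgrid(np.arange(w),np.arange(h))
    p=np.stack([u,v,np.ones_like(u)],-1)@np.linalg.inv(s['camera_matrix']).T*s['depth'][...,None]
    return (p-t)@R
E
python3 - <<'E'
from h import *
st=manip.sense(); print({k:np.round(v,3) for k,v in st.items()})
for n in('scene','top','wrist'):
    s=snap(n,n+'0.png'); np.savez('/tmp/'+n,**{k:np.array(v) for k,v in s.items()})
    print(n,onz(s,280,210,0).round(3),ray(s,0,0)[0].round(3))
E
```

```text
pics
{'t': np.float64(0.0), 'q': array([-1.35 ,  0.528,  1.434, -0.   ,  1.181, -0.179]), 'qd': array([-0.   ,  0.002, -0.   ,  0.   , -0.001,  0.002]), 'tau': array([ 0.0000e+00, -4.4235e+01, -1.7803e+01, -0.0000e+00,  8.0000e-03,
       -0.0000e+00]), 'tcp_pos': array([ 0.243, -0.575,  0.247]), 'tool_rot': array([-0.14 ,  0.694, -0.692,  0.14 ]), 'force': array([ 0.068, -0.206, -0.951]), 'ft_torque': array([ 0.017, -0.   ,  0.002]), 'finger_gap': np.float64(1.001)}
scene [0.459 0.036 0.   ] [ 0.927 -0.269  0.747]
top [ 0.526 -0.034  0.   ] [0.483 0.003 0.773]
wrist [ 0.205 -0.591  0.   ] [ 0.309 -0.549  0.374]
```

View pics/scene0.png

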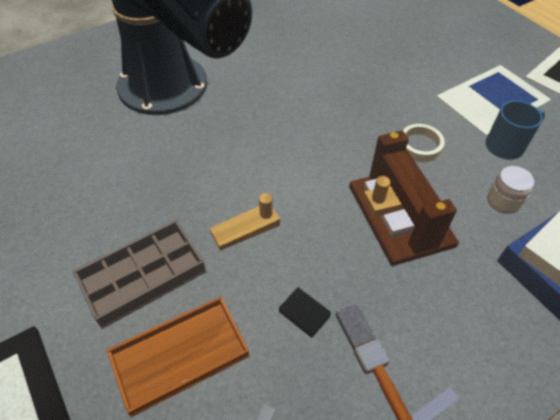

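View pics/top0.png

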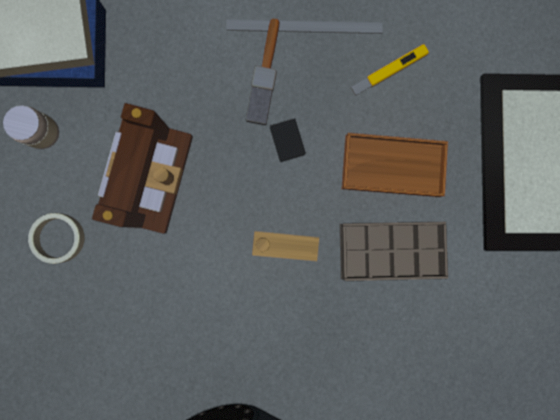

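The scene view shows the press with the jammed wedge's knob at (382,187), the spare wedge at (245,220), and the brown tray at (178,355). In the top view the knob is near (165,176), the upright caps are at (136,113) and (107,215), the brown tray is at (395,164), the grey tray is at (394,250), and the spare is at (285,246).

```bash
python3 - <<'E'
from h import *
top=dict(np.load('/tmp/top.npz')); sc=dict(np.load('/tmp/scene.npz'))
im=top['frame']; hsv=cv2.cvtColor(im,cv2.COLOR_RGB2HSV)
for n,(a,b) in dict(cap1=(136,113),cap2=(107,215),knob=(165,176),knobtop=(163,175)).items():
    print(n,onz(top,a,b,.13).round(3),onz(top,a,b,.1255).round(3),cloud(top)[b,a].round(3), hsv[b,a])
print('tray col',hsv[164,395],'wedge',hsv[246,290],'bench',hsv[300,300])
# press base mask, tray mask
P=cloud(top)
m=(hsv[...,1]>150)&(hsv[...,0]<15); m[:, :330]=0; m[:125]=0;m[205:]=0
c=max(cv2.findContours(m.astype(np.uint8),0,2)[0],key=cv2.contourArea)
r=cv2.minAreaRect(c); b=cv2.boxPoints(r); w=np.array([onz(top,*q,.024) for q in b]); print('tray px',r); print(w.round(3), w.mean(0).round(3),[np.linalg.norm(w[i]-w[i-1]).round(3) for i in range(4)])
# press region by depth heights
X=P[...,0];Y=P[...,1];Z=P[...,2]
reg=np.zeros(m.shape,bool); reg[95:240,85:195]=1
for lo,hi in((.115,.14),(.095,.112)):
    k=reg&(Z>lo)&(Z<hi); n,l,s,ce=cv2.connectedComponentsWithStats(k.astype(np.uint8))
    for i in range(1,n):
        if s[i,4]>15:
            q=P[l==i]; rr=cv2.minAreaRect((q[:,:2]*1000).astype(np.float32)); print(lo,ce[i].round(1),s[i,4],q.mean(0).round(4),q[:,2].max().round(4),rr)
for nm,s in(('top',top),('scene',sc)):
  k=3 if nm=='top' else 3
  a,b=((80,230),(90,250)) if 0 else ((0,0),(0,0))
crop=cv2.resize(im[90:250,75:285],None,fx=3.8,fy=3.75,interpolation=2); cv2.imwrite('pics/tc.png',crop[...,::-1])
crop=cv2.resize(sc['frame'][120:270,330:530],None,fx=4,fy=4,interpolation=2); cv2.imwrite('pics/sc.png',crop[...,::-1])
E
```

```text
cap1 [0.67  0.197 0.13 ] [0.671 0.198 0.126] [0.667 0.195 0.138] [ 21 167 139]
cap2 [0.51  0.239 0.13 ] [0.511 0.241 0.126] [0.51  0.237 0.137] [ 21 160 137]
knob [0.571 0.151 0.13 ] [0.572 0.152 0.126] [0.572 0.153 0.124] [ 19 115 129]
knobtop [0.573 0.154 0.13 ] [0.573 0.156 0.126] [0.573 0.156 0.125] [ 18 111 131]
tray col [ 14 151 118] wedge [ 19 114 134] bench [106  26 108]
tray px ((394.8562927246094, 164.77212524414062), (101.55859375, 54.57764434814453), 4.635463714599609)
[[ 0.565 -0.147  0.024]
 [ 0.666 -0.156  0.024]
 [ 0.653 -0.347  0.024]
 [ 0.55  -0.337  0.024]] [ 0.609 -0.247  0.024] [np.float64(0.19), np.float64(0.102), np.float64(0.191), np.float64(0.103)]
0.115 [138.2 115.4] 610 [0.666  0.1936 0.1297] 0.1383 ((667.752197265625, 195.17930603027344), (50.0000114440918, 26.517454147338867), 74.33980560302734)
0.115 [160.7 174.9] 190 [0.5736 0.1594 0.1241] 0.1272 ((573.8544921875, 159.85833740234375), (22.323230743408203, 23.037616729736328), 56.62300491333008)
0.115 [110.  215.8] 597 [0.5091 0.2345 0.1301] 0.1376 ((509.3957214355469, 236.8250274658203), (50.21691131591797, 25.951478958129883), 75.19197082519531)
0.095 [128.5 167.4] 2940 [0.5887 0.216  0.1033] 0.112 ((588.949462890625, 217.64085388183594), (53.843841552734375, 187.02040100097656), 75.13786315917969)
0.095 [168.  179.3] 38 [0.5694 0.1525 0.1039] 0.1117 ((570.64404296875, 153.5396728515625), (8.18984603881836, 22.31285285949707), 62.17829132080078)
```

View pics/tc.png

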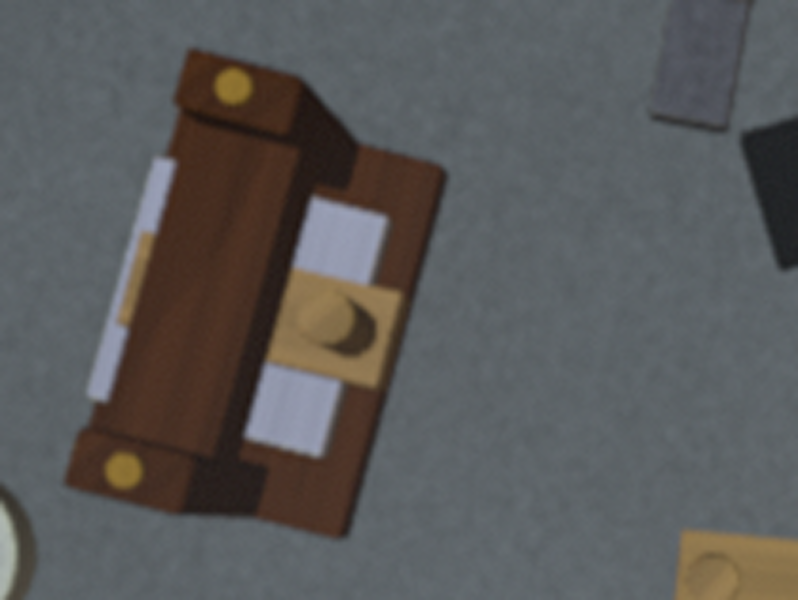

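View pics/sc.png

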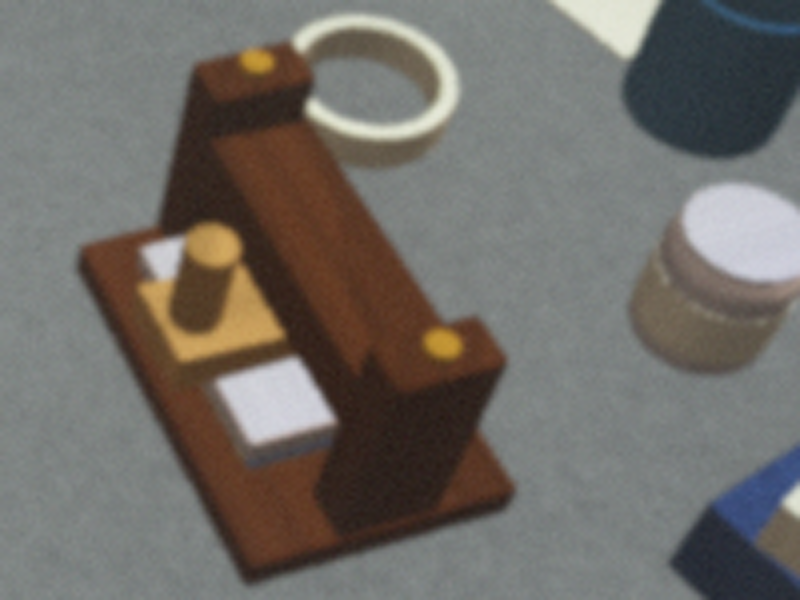

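```bash
cat >> h.py <<'E'
from scipy.spatial.transform import Rotation as Ro
def plan(p,jaw=None,st=None,cmd=None):
    """shift cm / turn rad in tool axes to reach TCP p with tool down, jaw (z) along dir"""
    st=st or manip.sense(); R=Ro.from_quat(st['tool_rot']).as_matrix(); d=R.T@(np.array(p)-st['tcp_pos'])*100
    out=[d.round(2)]
    if jaw is not None:
        z=np.array([jaw[0],jaw[1],0.]);z/=np.linalg.norm(z)
        for zz in(z,-z):
            y=np.array([0,0,-1.]);M=np.stack([np.cross(y,zz),y,zz],1)
            out.append(Ro.from_matrix(R.T@M).as_rotvec().round(3))
    return out
E
python3 - <<'E'
from h import *
st=manip.sense(); R=Ro.from_quat(st['tool_rot']).as_matrix(); print(R.round(3))
print(plan([.573,.159,.22],(.967,-.254)))
E
```

```text
[[-0.921 -0.     0.389]
 [-0.389  0.002 -0.921]
 [-0.    -1.    -0.002]]
[array([-58.96,   2.86, -54.79]), array([ 0.001, -0.914, -0.001]), array([1.000e-03, 2.227e+00, 2.000e-03])]
```

```bash
python3 -m handwheel '[-2,0,-1.8,0,-0.04,0,8.5, -5,0,-4.6,0,-0.1,0,8.5, -8,0,-7.4,0,-0.15,0,8.5, -11,0,-10.2,0,-0.2,0,8.5, -14,0,-13,0,-0.25,0,8.5, -17,0,-15.8,0,-0.3,0,8.5, -20,0,-18.6,0,-0.35,0,8.5, -23,0,-21.4,0,-0.4,0,8.5, -26,0,-24.2,0,-0.45,0,8.5, -28,0,-26,0,-0.5,0,8.5]' 60; python3 -c "
from h import *
print(plan([.573,.159,.2],(.967,-.254)),manip.sense()['tcp_pos'])"
```

```text
t: 0.98
tcp_pos: [0.4001, -0.2235, 0.2482]
tool_rot: [-0.309, 0.637, -0.635, 0.309]
force: [0.1, 0.8, 0.6]
finger_gap: 0.994
[array([-40.74,   4.88, -10.07]), array([ 0.002, -0.41 , -0.001]), array([2.000e-03, 2.731e+00, 2.000e-03])] [ 0.40009142 -0.22347074  0.2481506 ]
```

```bash
python3 -m handwheel '[-4,0,-1,0,-0.04,0,8.5, -7.5,0,-1.9,0,-0.08,0,8.5, -11,0,-2.7,0,-0.12,0,8.5, -14.5,0,-3.6,0,-0.16,0,8.5, -18,0,-4.5,0,-0.2,0,8.5, -21.5,0.5,-5.3,0,-0.24,0,8.5, -25,1,-6.2,0,-0.28,0,8.5, -28.5,1.5,-7,0,-0.32,0,8.5, -32,2,-7.9,0,-0.36,0,8.5, -34.5,2.5,-8.5,0,-0.39,0,8.5]'; python3 -c "
from h import *
print(plan([.573,.159,.2],(.967,-.254)),manip.sense()['tcp_pos'],manip.sense()['q'].round(2))"
```

```text
t: 1.82
tcp_pos: [0.5487, 0.0987, 0.2229]
tool_rot: [-0.426, 0.564, -0.564, 0.426]
force: [0.9, 0.8, 0.4]
finger_gap: 0.99
[array([-6.46,  2.3 ,  0.69]), array([-0.   , -0.021, -0.001]), array([ 1.000e-03,  3.121e+00, -0.000e+00])] [0.54869517 0.098719   0.22292304] [-0.02  0.47  1.63  0.    1.04  0.25]
```

```bash
python3 -c "
from h import *
s=snap('wrist','w1.png');np.savez('/tmp/w1',**{k:np.array(v) for k,v in s.items()})
print(s['tvec'])"
```

```text
[-0.50108799  0.20608032  0.42358624]
```

View pics/w1.png

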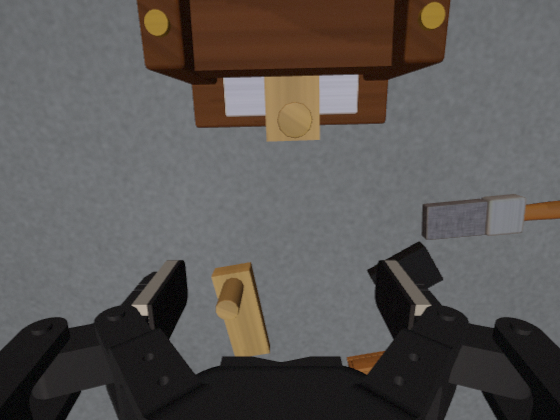

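The wrist view shows the knob top as a circle at (295,120), the press caps at (156,22) and (433,15), and the jaws open at the bottom. The spare wedge at (240,305) is well below them.

```bash
python3 -c "
from h import *
s=dict(np.load('/tmp/w1.npz'))
k=onz(s,295,120,.1255);a=onz(s,156,22,.13);b=onz(s,433,15,.13);print(k,a,b,np.linalg.norm(a-b))
x=(b-a)/np.linalg.norm(b-a);m=(a+b)/2;print('yaw',np.degrees(np.arctan2(x[1],x[0])),'x of knob',(k-m)@x)
P=cloud(s);q=P[110:131,285:306].reshape(-1,3);print(np.median(q,0))
print([onz(s,u,v,.078).round(4) for u,v in((267,141),(320,140))])
"
```

```text
[0.57677492 0.15967908 0.1255    ] [0.51030497 0.23877564 0.13      ] [0.67330143 0.19607904 0.13      ] 0.16849583257643136
yaw -14.678712165556085 x of knob 9.554464712853115e-05
[0.5767431  0.15965662 0.12494428]
[array([0.5517, 0.1485, 0.078 ]), array([0.5943, 0.1372, 0.078 ])]
```

```bash
python3 -c "
from h import *
print(plan([.575,.1595,.106],(.967,-.2535)))"
```

```text
[array([-6.19, 11.64,  0.82]), array([-0.001, -0.019, -0.004]), array([ 6.000e-03,  3.123e+00, -1.000e-03])]
```

```bash
python3 -m handwheel '[-2,0.5,0.3,0,-0.01,0,8.5, -4,1,0.5,0,-0.02,0,8.5, -5.5,2,0.7,0,-0.02,0,8, -6.2,3,0.8,0,-0.02,0,7, -6.2,4.5,0.8,0,-0.02,0,6.5, -6.2,6,0.8,0,-0.02,0,6, -6.2,7.5,0.8,0,-0.02,0,6, -6.2,8.5,0.8,0,-0.02,0,6, -6.2,9,0.8,0,-0.02,0,6, -6.2,9,0.8,0,-0.02,0,6]'; python3 -c "
from h import *
snap('wrist','w2.png');print(plan([.575,.1595,.106],(.967,-.2535)))"
```

```text
t: 2.7
tcp_pos: [0.5718, 0.1527, 0.1317]
tool_rot: [-0.432, 0.562, -0.56, 0.429]
force: [0.3, -0.0, -0.3]
finger_gap: 0.703
[array([-0.71,  2.67,  0.07]), array([ 0.001, -0.005,  0.001]), array([-1.000e-03,  3.136e+00,  2.000e-03])]
```

View pics/w2.png

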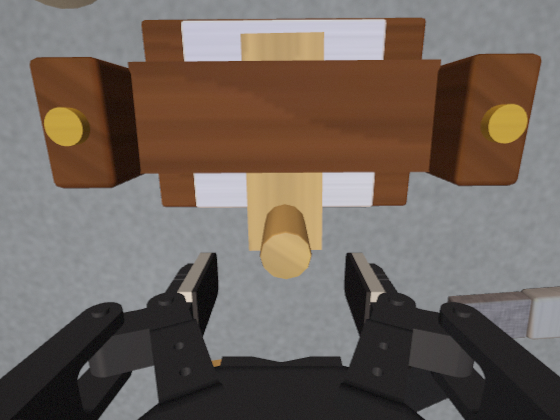

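The knob top at (286,255) lies between the pads at (200,280) and (365,280), about 7 mm short of the jaw line as computed, so I lower and close.

```bash
python3 -m handwheel '[-0.7,0.3,0.1,0,0,0,6, -0.7,1,0.1,0,0,0,6, -0.7,1.8,0.1,0,0,0,6, -0.7,2.6,0.1,0,0,0,6, -0.7,2.6,0.1,0,0,0,6, -0.7,2.6,0.1,0,0,0,4, -0.7,2.6,0.1,0,0,0,2, -0.7,2.6,0.1,0,0,0,1, -0.7,2.6,0.1,0,0,0,1, -0.7,2.6,0.1,0,0,0,1]' 80; python3 -c "
from h import *
snap('wrist','w3.png');print(plan([.575,.1595,.106],(.967,-.2535)))"
```

```text
t: 3.58
tcp_pos: [0.5758, 0.1597, 0.1078]
tool_rot: [0.43, -0.561, 0.561, -0.431]
force: [-0.0, 0.4, 2.2]
finger_gap: 0.261
[array([ 0.04,  0.18, -0.07]), array([-0.001, -0.005, -0.   ]), array([ 0.000e+00,  3.137e+00, -1.000e-03])]
```

View pics/w3.png

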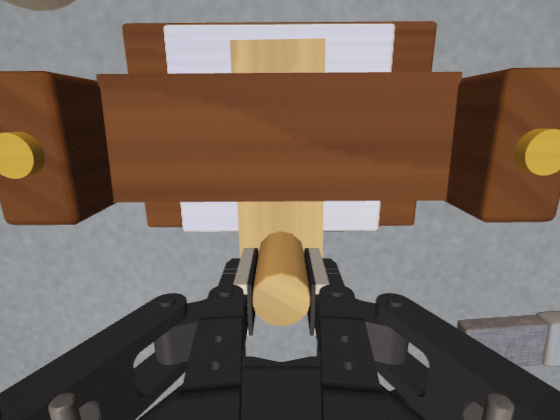

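The grip is firm: gap 0.26 is about 22 mm, and the knob is between the pads at (281,300) with the caps' midpoint at column 279. First side pull, tool +z (away from the robot).

```bash
python3 -m handwheel '[0,0,0.3,0,0,0,1, 0,0,0.6,0,0,0,1, 0,0,0.9,0,0,0,1, 0,0,1.2,0,0,0,1, 0,0,1.5,0,0,0,1, 0,0,1.5,0,0,0,1, 0,0,1.5,0,0,0,1]' 100; python3 -c "
from h import *
s=snap('wrist','w4.png');np.savez('/tmp/w4',**{k:np.array(v) for k,v in s.items()})"
```

```text
t: 4.22
tcp_pos: [0.5883, 0.1564, 0.1077]
tool_rot: [-0.432, 0.562, -0.56, 0.43]
force: [-4.4, 1.7, 5.9]
finger_gap: 0.256
```

View pics/w4.png

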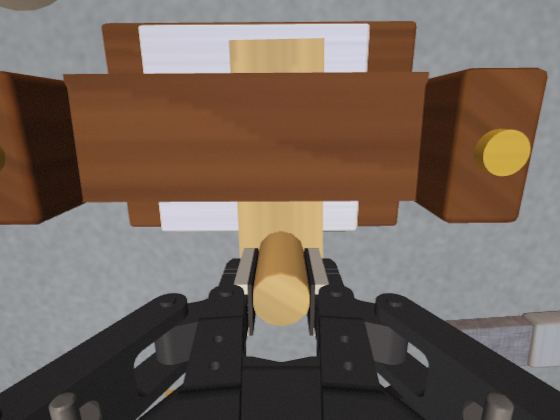

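The wedge slid with the knob: the press moved about 40 px left in view, and the TCP moved 13 mm. Now towards the robot.

```bash
python3 -m handwheel '[0,0,-0.4,0,0,0,1, 0,0,-0.8,0,0,0,1, 0,0,-1.2,0,0,0,1, 0,0,-1.6,0,0,0,1, 0,0,-2,0,0,0,1, 0,0,-2.4,0,0,0,1, 0,0,-2.8,0,0,0,1, 0,0,-3,0,0,0,1, 0,0,-3,0,0,0,1, 0,0,-3,0,0,0,1]' 100; python3 -c "
from h import *
s=snap('wrist','w5.png');s=snap('top','t5.png')"
```

```text
t: 5.1
tcp_pos: [0.578, 0.1601, 0.1078]
tool_rot: [0.419, -0.554, 0.57, -0.438]
force: [29.2, -10.6, -23.7]
finger_gap: 0.253
```

View pics/w5.png

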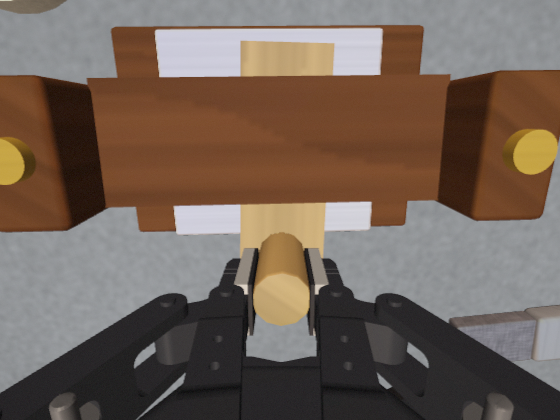

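```bash
python3 -m handwheel '[0,0,0,0,0,0,1, 0,0,0,0,0,0,1]'; python3 -c "
from h import *
st=manip.sense();print(st['ft_torque'],st['qd'].round(3)); print(Ro.from_quat(st['tool_rot']).as_matrix().round(3))"
```

```text
t: 5.37
tcp_pos: [0.578, 0.1601, 0.1078]
tool_rot: [0.419, -0.554, 0.57, -0.438]
force: [29.0, -10.3, -23.1]
finger_gap: 0.253
[-2.13845952 -4.30332522 -1.62687797] [-0.    -0.     0.001  0.    -0.002 -0.   ]
[[-0.265  0.035  0.964]
 [-0.964 -0.001 -0.265]
 [-0.008 -0.999  0.034]]
```

View pics/t5.png

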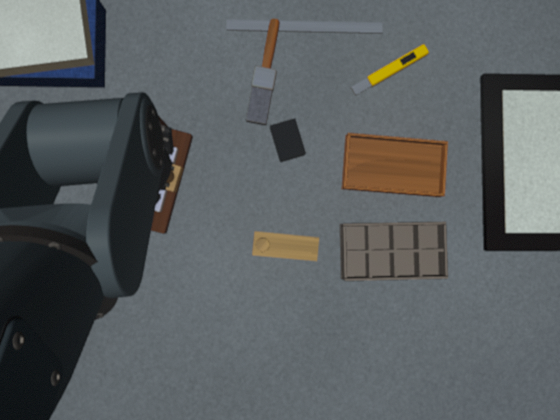

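View scene.

```bash
python3 -c "
from h import *
s=snap('scene','s5.png')['frame'];cv2.imwrite('pics/s5c.png',cv2.resize(s[60:270,270:550],None,fx=2.8,fy=2.8,interpolation=2)[...,::-1]);print(manip.sense()['q'])"
```

```text
[ 0.08629341  0.67134919  1.63444454 -0.00614622  0.80076096  0.35881643]
```

View pics/s5c.png

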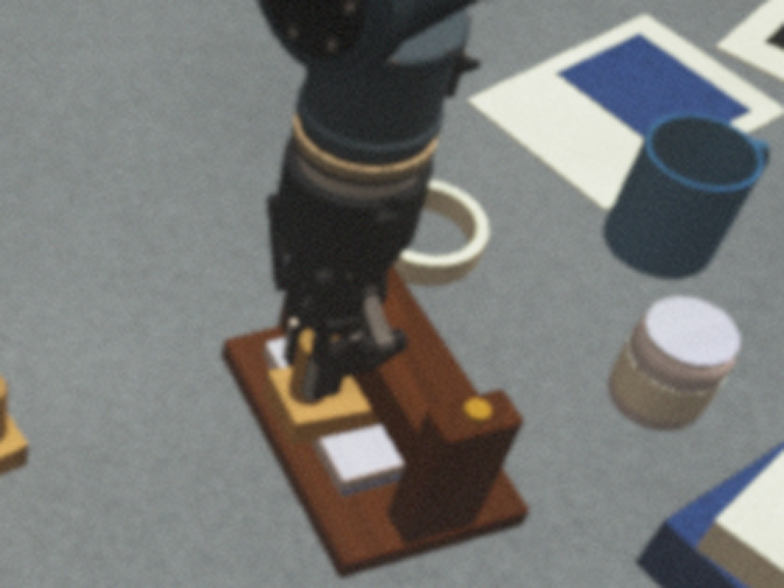

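The wedge has stuck partway back: 31 N sideways, plus about 24 N upwards from arm compliance. The thin end has stayed over while the knob wants to swing, and the grip is blocking that yaw. I'll turn the tool with the swing, take off the upward pull and soften the grip.

```bash
python3 -m handwheel '[0,0.1,0,0,0.03,0,1, 0,0.2,0,0,0.06,0,1, 0,0.3,0,0,0.09,0,1, 0,0.4,0,0,0.12,0,1, 0,0.4,0,0,0.12,0,1]' 50; python3 -c "
from h import *
st=manip.sense();print(st['ft_torque'],(st['tcp_pos'][:2]-[.591,.2177])@[.967,-.2535]);snap('wrist','w6.png')"
```

```text
t: 5.83
tcp_pos: [0.5682, 0.1626, 0.1066]
tool_rot: [0.391, -0.582, 0.589, -0.401]
force: [5.5, -3.9, 11.9]
finger_gap: 0.249
[-0.66597093 -0.99349515 -0.06232107] -0.00803730229441596
```

View pics/w6.png

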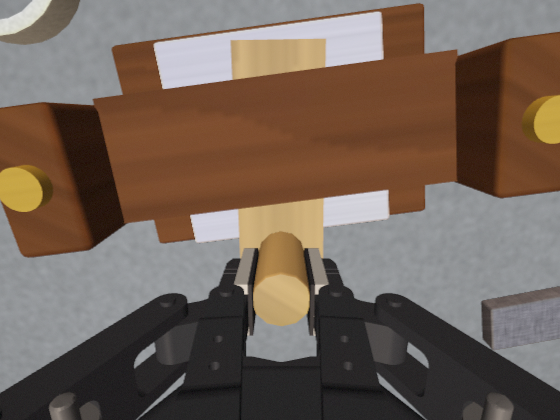

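It came free and swung: the knob is about 8 mm past the middle and the force has dropped to 7 N. A little further for margin.

```bash
python3 -m handwheel '[0,0,-0.2,0,0.02,0,1, 0,0,-0.4,0,0.03,0,1, 0,0,-0.5,0,0.03,0,1, 0,0,-0.5,0,0.03,0,1]' 50; python3 -c "
from h import *
st=manip.sense();print(st['ft_torque'],(st['tcp_pos'][:2]-[.591,.2177])@[.967,-.2535]);s=snap('wrist','w7.png')"
```

```text
t: 6.22
tcp_pos: [0.5634, 0.1651, 0.1068]
tool_rot: [0.382, -0.588, 0.595, -0.392]
force: [5.8, -2.2, 10.1]
finger_gap: 0.255
[-0.40338355 -0.97766054 -0.04314343] -0.013369343588100003
```

View pics/w7.png

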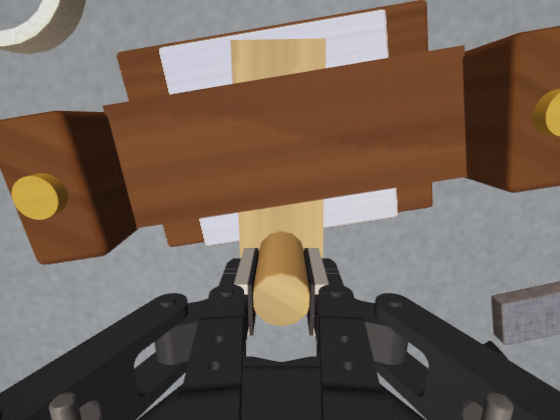

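Knob at about -13 mm, still in the press. Now away again.

```bash
python3 -c "
from h import *
t=np.array([.591,.2177])+np.array([.967,-.2535])*.013+np.array([.2535,.967])*-.058
print(plan([*t,.106],(.967,-.2535)))"
```

```text
[array([-0.4 ,  0.12,  2.6 ]), array([-0.015, -0.155, -0.006]), array([ 0.009,  2.986, -0.023])]
```

```bash
python3 -m handwheel '[0,0,0.4,0,-0.03,0,1, -0.1,0,0.8,0,-0.06,0,1, -0.2,0,1.2,0,-0.09,0,1, -0.2,0,1.6,0,-0.12,0,1, -0.3,0,2,0,-0.15,0,1, -0.4,0,2.4,0,-0.18,0,1, -0.4,0,2.7,0,-0.2,0,1, -0.4,0,2.7,0,-0.2,0,1, -0.4,0,2.7,0,-0.2,0,1]' 50; python3 -c "
from h import *
st=manip.sense();d=st['tcp_pos'][:2]-[.591,.2177];print(st['ft_torque'],d@[.967,-.2535],d@[.2535,.967]);s=snap('wrist','w8.png')"
```

```text
t: 7.02
tcp_pos: [0.5801, 0.1595, 0.1051]
tool_rot: [-0.446, 0.551, -0.548, 0.444]
force: [-7.5, 2.4, 14.5]
finger_gap: 0.254
[0.64435209 1.23694697 0.12545075] 0.004253182155751524 -0.0590259553272302
```

View pics/w8.png

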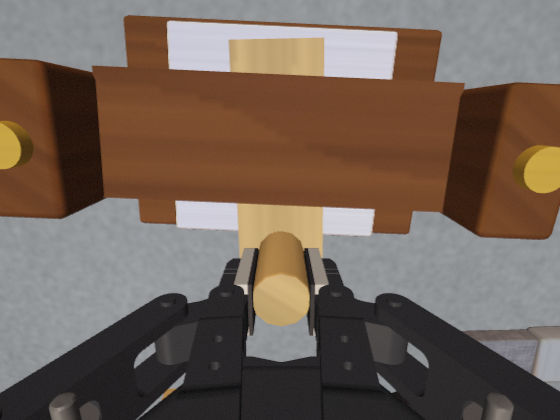

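Only +4 mm so far; a further pull of 9 mm.

```bash
python3 -m handwheel '[0,0,0.3,0,-0.01,0,1, 0,0,0.6,0,-0.02,0,1, 0,0,0.9,0,-0.03,0,1, 0,0,0.9,0,-0.03,0,1, 0,0,0.9,0,-0.03,0,1]' 50; python3 -c "
from h import *
st=manip.sense();d=st['tcp_pos'][:2]-[.591,.2177];print(st['ft_torque'],d@[.967,-.2535],d@[.2535,.967]);s=snap('wrist','w9.png')
u=np.array([.967,-.2535]);v=np.array([.2535,.967])
for k in(.03,.06,.09): print(k,plan([*(np.array([.591,.2177])+u*.011-v*(.058+k)),.106],u))"
```

```text
t: 7.48
tcp_pos: [0.5885, 0.1579, 0.1052]
tool_rot: [-0.454, 0.545, -0.541, 0.452]
force: [-8.2, 3.5, 15.0]
finger_gap: 0.253
[0.6603516  1.40268794 0.13859902] 0.012706229566112493 -0.058491749860171076
0.03 [array([ 2.92, -0.09, -0.4 ]), array([ 0.006,  0.076, -0.001]), array([-1.000e-03, -3.066e+00, -9.000e-03])]
0.06 [array([ 5.91, -0.09, -0.63]), array([ 0.006,  0.076, -0.001]), array([-1.000e-03, -3.066e+00, -9.000e-03])]
0.09 [array([ 8.91, -0.09, -0.86]), array([ 0.006,  0.076, -0.001]), array([-1.000e-03, -3.066e+00, -9.000e-03])]
```

View pics/w9.png

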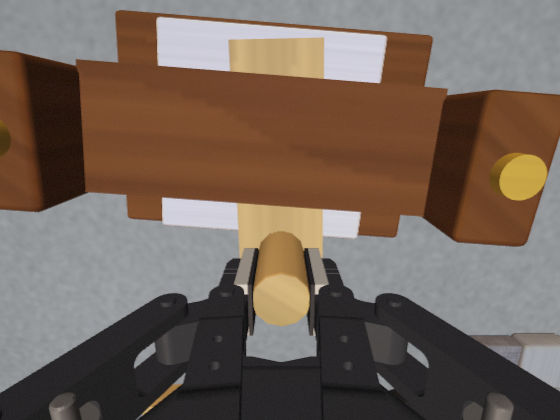

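Three side pulls are done (+13, -13, +13 mm, with y about -58 mm throughout). Now grip harder and draw it straight out.

```bash
python3 -m handwheel '[0,-0.1,-0.2,0,0,0,1, 0,-0.2,-0.3,0,0,0,1, 1,-0.2,-0.5,0,0,0,1, 2,-0.2,-0.6,0,0,0,1, 3,-0.2,-0.6,0,0,0,1, 4,-0.2,-0.7,0,0,0,1, 5,-0.2,-0.8,0,0,0,1, 6,-0.2,-0.9,0,0,0,1, 6,-0.2,-0.9,0,0,0,1]' 110; python3 -c "
from h import *
st=manip.sense();d=st['tcp_pos'][:2]-[.591,.2177];print(st['ft_torque'],d@[.967,-.2535],d@[.2535,.967]);s=snap('wrist','w10.png')"
```

```text
t: 8.28
tcp_pos: [0.5736, 0.0986, 0.1068]
tool_rot: [0.45, -0.543, 0.544, -0.454]
force: [1.0, -0.4, 7.2]
finger_gap: 0.257
[ 0.48019606 -0.01275594 -0.00348593] 0.013368358392560602 -0.119544634169988
```

View pics/w10.png

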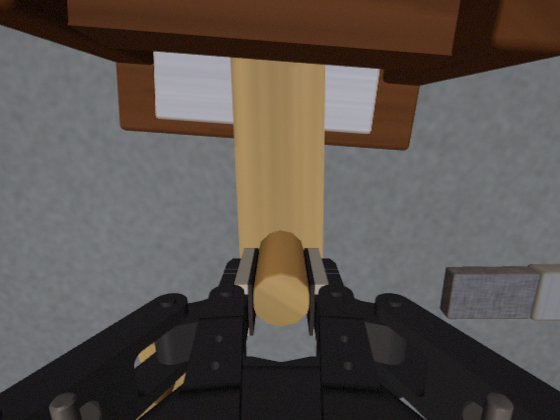

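It is sliding out level, 61 mm so far. Another 8 cm clears the press, then lift.

```bash
python3 -m handwheel '[1,0,0,0,0,0,1, 2,0,-0.1,0,0,0,1, 3,0,-0.2,0,0,0,1, 4,0,-0.3,0,0,0,1, 5.5,0,-0.4,0,0,0,1, 7,0,-0.5,0,0,0,1, 8,-0.3,-0.6,0,0,0,1, 9,-1,-0.6,0,0,0,1, 9,-1.8,-0.6,0,0,0,1, 9,-2,-0.6,0,0,0,1]' 110; python3 -c "
from h import *
st=manip.sense();print(st['ft_torque'])
s=snap('wrist','w11.png');snap('scene','s11.png')
ty=np.array([np.sin(.07),np.cos(.07)]); c=np.array([.609,-.247]);k=c-.043*ty;print(k)
print(plan([*k,.15],(ty[1],-ty[0])))"
```

```text
t: 9.17
tcp_pos: [0.5508, 0.011, 0.1268]
tool_rot: [0.452, -0.543, 0.544, -0.453]
force: [-0.0, 1.3, -1.3]
finger_gap: 0.252
[-0.05522642  0.00084713 -0.05883922]
[ 0.60599246 -0.28989469]
[array([28.68, -2.34, 10.87]), array([-0.002, -0.111, -0.   ]), array([ 0.   ,  3.031, -0.004])]
```

View pics/w11.png

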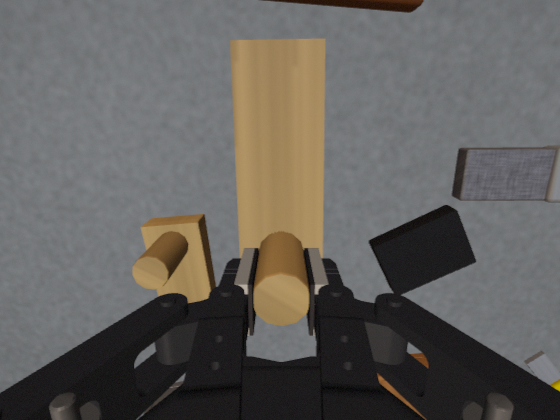

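View pics/s11.png

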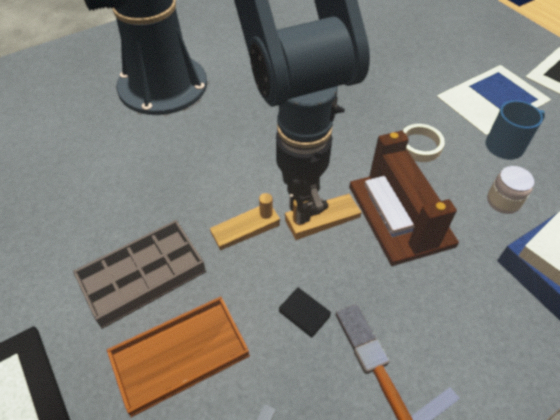

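The wedge is out, held level, and the spare is untouched to its left. Carry it to the tray.

```bash
python3 -m handwheel '[0.5,-1,0.5,0,0,0,1, 2,-2,1.5,0,-0.01,0,1, 4.5,-2.5,2.7,0,-0.02,0,1, 7.5,-2.5,3.7,0,-0.04,0,1, 10.5,-2.5,4.7,0,-0.05,0,1, 13.5,-2.5,5.7,0,-0.06,0,1, 16.5,-2.5,6.7,0,-0.08,0,1, 19,-2.5,7.5,0,-0.09,0,1, 21,-2.5,8.1,0,-0.1,0,1, 22,-2.5,8.4,0,-0.11,0,1]' 110; python3 -c "
from h import *
ty=np.array([np.sin(.07),np.cos(.07)])
print(plan([.606,-.29,.15],(ty[1],-ty[0])))"
```

```text
t: 10.1
tcp_pos: [0.5937, -0.2223, 0.1502]
tool_rot: [0.482, -0.517, 0.518, -0.482]
force: [0.7, 0.2, -0.7]
finger_gap: 0.258
[array([6.66, 0.03, 1.72]), array([-0.001, -0.002,  0.001]), array([-2.00e-03,  3.14e+00, -2.00e-03])]
```

```bash
python3 -m handwheel '[1,0,0.3,0,0,0,1, 2.5,0,0.6,0,0,0,1, 4,0,1,0,0,0,1, 5.5,0.5,1.4,0,0,0,1, 6.2,1.5,1.6,0,0,0,1, 6.6,2.5,1.7,0,0,0,1, 6.6,3.5,1.7,0,0,0,1, 6.6,4,1.7,0,0,0,1, 6.6,4,1.7,0,0,0,1]' 110; python3 -c "
from h import *
snap('wrist','w12.png');snap('scene','s12.png')
print(manip.sense()['force'])"
```

```text
t: 10.85
tcp_pos: [0.6036, -0.2853, 0.1076]
tool_rot: [-0.482, 0.519, -0.515, 0.482]
force: [-0.3, 0.9, -1.0]
finger_gap: 0.254
[ 0.29891429  0.11550178 -0.74119987]
```

View pics/w12.png

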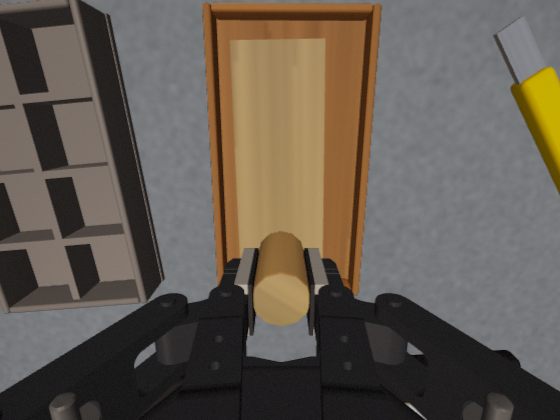

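View pics/s12.png

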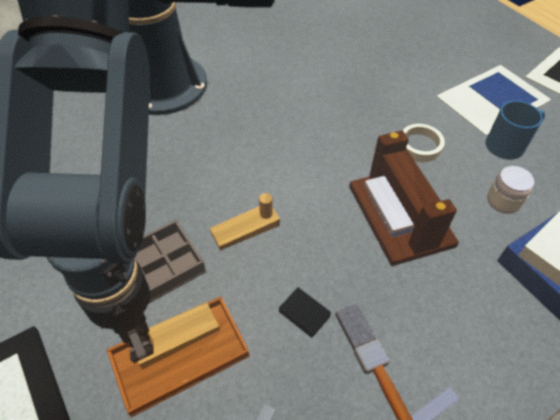

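The wedge sits over the brown tray: tray walls at columns 215 and 365, wedge between 236 and 325. I shift it about 5 mm both ways and lower it.

```bash
python3 -m handwheel '[0.2,0.5,0.2,0,0,0,1, 0.4,1.2,0.4,0,0,0,1, 0.5,2,0.4,0,0,0,1, 0.5,2.7,0.4,0,0,0,1, 0.5,3.4,0.4,0,0,0,1, 0.5,3.9,0.4,0,0,0,1, 0.5,4.3,0.4,0,0,0,1, 0.5,4.6,0.4,0,0,0,1, 0.5,4.8,0.4,0,0,0,1, 0.5,4.8,0.4,0,0,0,1]' 110; python3 -c "
from h import *
snap('wrist','w13.png');print(manip.sense()['force'])"
```

```text
t: 11.78
tcp_pos: [0.6086, -0.2921, 0.0619]
tool_rot: [-0.482, 0.518, -0.517, 0.482]
force: [-0.5, -0.0, -1.4]
finger_gap: 0.255
[ 0.04503974  0.91237714 -1.1464161 ]
```

View pics/w13.png

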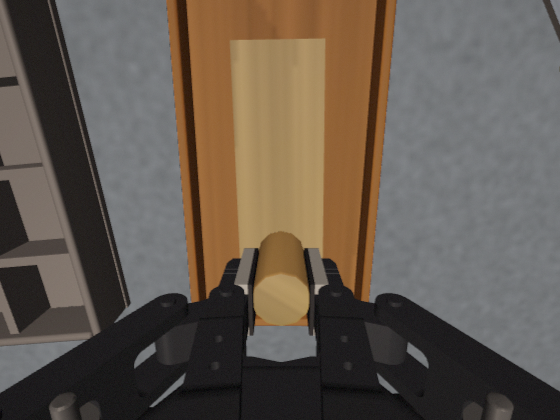

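Well centred, no contact yet. Lower gently.

```bash
python3 -m handwheel '[0,0.15,0,0,0,0,1, 0,0.3,0,0,0,0,1, 0,0.45,0,0,0,0,1, 0,0.55,0,0,0,0,1, 0,0.55,0,0,0,0,1]' 110
```

```text
t: 12.25
tcp_pos: [0.6088, -0.2923, 0.057]
tool_rot: [0.482, -0.517, 0.517, -0.482]
force: [-0.5, 0.6, 0.6]
finger_gap: 0.253
```

```bash
python3 -m handwheel '[0,0.1,0,0,0,0,1, 0,0.2,0,0,0,0,1, 0,0.2,0,0,0,0,1]' 60
```

```text
t: 12.5
tcp_pos: [0.6088, -0.2923, 0.0569]
tool_rot: [0.482, -0.517, 0.518, -0.482]
force: [-3.1, 1.9, 8.9]
finger_gap: 0.252
```

Contact with the floor (9 N). Release, opening only to 5 cm, then rise.

```bash
python3 -m handwheel '[0,-0.15,0,0,0,0,1.5, 0,-0.15,0,0,0,0,3, 0,-0.15,0,0,0,0,5, 0,-0.15,0,0,0,0,5, 0,-0.15,0,0,0,0,5, 0,-1,0,0,0,0,5, 0,-2,0,0,0,0,5, 0,-4,0,0,0,0,5, 0,-7,0,0,0,0,5, 0,-10,0,0,0,0,5]' 20
python3 -m handwheel '[0,-3,0,0,0,0,5, 5,-6,-3,0,0,0,5, 9,-6,-6,0,0,0,5, 13,-6,-9,0,0,0,5, 16,-6,-12,0,0,0,5, 16,-6,-12,0,0,0,5, 16,-6,-12,0,0,0,5]'
python3 -c "
from h import *
s=snap('top','t14.png');np.savez('/tmp/t14',**{k:np.array(v) for k,v in s.items()});s=snap('scene','s14.png')"
```

```text
t: 13.33
tcp_pos: [0.6084, -0.292, 0.1559]
tool_rot: [-0.482, 0.518, -0.517, 0.482]
force: [0.6, 0.4, -0.3]
finger_gap: 0.585
t: 13.92
tcp_pos: [0.4729, -0.4496, 0.2166]
tool_rot: [0.482, -0.518, 0.52, -0.479]
force: [0.7, 0.9, 0.3]
finger_gap: 0.585
```

View pics/t14.png

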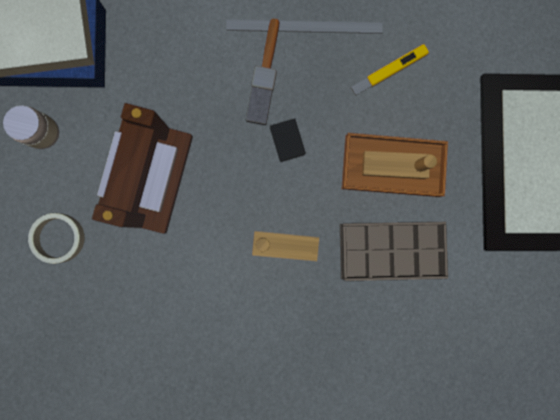

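View pics/s14.png

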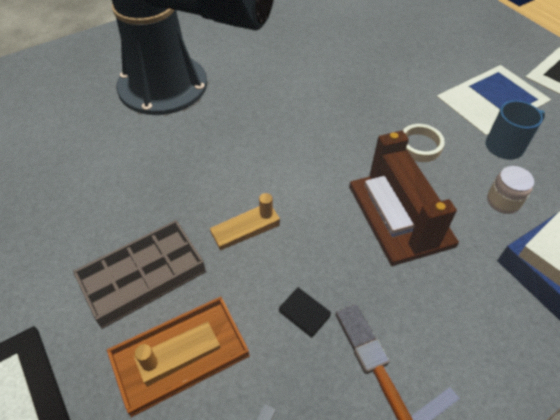

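The wedge lies in the brown tray with its knob up (top view (428,163)), and the spare is still at (285,246). A quick depth check, then hand in.

```bash
python3 -c "
from h import *
s=dict(np.load('/tmp/t14.npz'));P=cloud(s)
k=P[155:175,365:440];hs=cv2.cvtColor(s['frame'],cv2.COLOR_RGB2HSV)
q=P[150:178,415:440].reshape(-1,3);q=q[q[:,2]>.065];print('knob top',q.mean(0),np.percentile(q[:,2],95))
print('wedge top thin',np.median(P[158:170,368:374].reshape(-1,3),0),'mid',np.median(P[158:170,400:408].reshape(-1,3),0))
a=dict(np.load('/tmp/top.npz'));d=np.abs(a['frame'].astype(int)-s['frame'])[225:268,245:326].max();print('spare diff',d)
manip.sign_off()"
```

```text
knob top [ 0.60323706 -0.28280789  0.09017799] 0.07566807094440085
wedge top thin [ 0.6110078  -0.20152646  0.02084022] mid [ 0.61102559 -0.26246501  0.02468372]
spare diff 6
the job is handed in; nothing more can be done
```

The wedge is out of the press and lying in the undivided wooden tray, knob up. I handed the job in at about 14 s; the hand-in gives no verdict.

- **Side pulls:** The knob went about 13 mm away from the robot, 13 mm towards it and 13 mm away again. At the last pull it was about 58 mm in front of the press's middle, so still in the press. These figures come from the gripper's position and the press position I measured in the pictures.
- **Sticking:** The second pull stuck at 31 N sideways. I eased it by turning the gripper with the wedge's swing and softening the grip.
- **Drawing out and laying down:** I drew the wedge out level, carried it over and set it on the tray floor with about 9 N. I then released it and moved the arm clear.

**Last checks:**
- **Position:** Both pictures show the wedge inside the brown tray.
- **Flatness:** Its top is at about 21 mm near the thin end and 25 mm in the middle, which fits lying flat.
- **Knob height:** The knob top's 95th-percentile depth reading is 75.7 mm against 74.5 expected. The mean of those readings was 90 mm, which does not fit and looks like a few stray depth readings; I did not chase it further.
- **Spare wedge:** The pictures before and after match to within noise, so it was not moved.

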